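# Weigh two canisters and nest the fuller one

### The arm

A 7-joint arm with a two-finger parallel gripper is mounted at the origin on the work surface. World frame = base frame: x ahead of the robot, y to its left, z up, the work surface at z = 0. Lengths are in m, angles in rad, forces in N, time in s.
With the tool pointing down it reaches from about 0.4 to 0.9 m from the base axis. Payload 5.6 kg.
Tool frame: the origin (TCP) lies midway between the tips of the shut fingers; the grasp point (between the pads) lies 19 mm behind it; y points along the fingers, z is the direction in which the jaws open and shut, and the axes are right-handed (so a half turn about y gives the same grasp; the last joint's range is limited). The gripper opens to 92 mm and grips with 3 to 60 N. Pads are 20 mm wide; open, the fingers measure 128 mm over their backs; the gripper's body (75 mm by 189 mm) begins 69 mm behind the grasp point.
Start: joints at [1.202, 0.468, -0.012, 1.603, 0.006, 1.071, -0.056], TCP at [0.208, -0.616, 0.181] pointing down, gripper open.
Joint ranges: [-2.53, 2.53], [-0.31, 2.02], [-1.57, 1.55], [0.28, 2.44], [-1.29, 4.43], [0.15, 1.84], [-2.92, 2.92]. Speed limits (rad/s): [2.57, 2.57, 3.14, 3.14, 3.14, 3.14, 3.14].

### API

Orientations are given as a 3x3 rotation matrix whose columns are the frame's x, y, z axes.
In Python, from station import env, effector, solver, viewer, workorder, search_frame, tip_of gives the robot as it stands. Calls block until the motion is done:
- env.reach(position, orientation): joint-space move of the TCP to a pose.
- env.movel(position, frame=None, rate=0.15): straight line of the TCP; frame=None keeps the orientation; rate is the mean speed in m/s.
- env.goto_joints(angles): joint-space move.
- effector.release() and effector.grasp(squeeze=None): open the fingers fully, or close them until they stop; squeeze is the grip in N (None keeps the last).
- env.pause(seconds).
- solver.inverse_kinematics(position, orientation): joint angles nearest the present ones, or None.
- env.sense(): the state.
- viewer.read_camera(name): name is "side" or "top"; returns (picture, depth): 480x640x3 uint8, red, green, blue; 480x640 float32, m along the optical axis (not along the pixel's ray), 0 where there is no reading.
- viewer.camera_info(name): a dict with "intrinsics" (3x3 intrinsics, pixels), "eye" and "rotation" of the camera in the world. Camera axes: x right, y up, looking along -z (the intrinsics and any distortion apply to the point x, -y, -z); pixel columns grow to the right and rows downward; lengths in m; the calibration is good to about 2 mm. A picture is of the moment at which its call begins. camera_info takes no time and is no camera call.
A pose or a line that the arm cannot do raises env.PlanningError and nothing moves.
- workorder.finish_job(): hands the job in, once; it reports no verdict.
Trained networks look in the newest picture that a camera, given by its name, has taken for a name from the list of things; names that differ only in an ending like _2 or _b are one class to them, and where a whole thing is asked for, a point or a joint stands for the part that bears it (a point fixed in the world has none). Each returns a list of dicts, best first, with "score" (0 to 1); they miss things now and then, are a little off and sometimes report something else, mostly with a low value. They report only what shows in the picture. A call takes as long as a camera call.
- search_frame(camera, name): "at" ([x, y, z] in m, in world coordinates, good to about 4 mm: the middle of the surface that is visible of it).
- tip_of(camera, name): "at" ([x, y, z] in m, in world coordinates, good to about 4 mm: a listed point, or the origin of a listed thing).
The state is a dict: "t": time; "joint_positions": joint angles; "joint_velocities": joint speeds; "tau": joint torques, N m; "ee_pos": TCP position; "tcp_rot": TCP orientation; "wrist_force": force on the tool from outside, world axes, zero at the start; "moment": the same for the moment, N m; "gripper_width": finger opening in m.
Only numpy, scipy, OpenCV 4.12 (cv2) and the standard library are available. Lean on these libraries where they do the work, as an engineer would, in place of code of your own. Each camera call takes 0.05 s, during which the arm holds its last target. There are 200 camera calls.

### The job

Weigh the two orange-lidded canisters against each other: set one on each pan of the balance, let go and let it settle. Whichever side drops is the fuller one: take it off and lower it, gently feeling for the sliding blue collar's hole, until it stands upright fully home in the capping nest; leave the lighter one standing on the balance. Never press hard on the balance or the nest, and leave everything else where it is.

Things in the scene. Friction and masses are not known exactly. Their poses are not given: they have to be found in the camera images.
- canister_a: Brushed aluminium round canister, 52 mm diameter, 70 mm tall, with an orange lid band and a pale spot on top, sealed and upright; 0.15 to 0.34 kg. Origin: centre of its underside, z up its axis. Its foot edge is chamfered 1.5 mm. It looks just like the other canister; one of the two is at least 45 g heavier, and nothing but weighing tells which.
- canister_b: Brushed aluminium round canister, 52 mm diameter, 70 mm tall, with an orange lid band and a pale spot on top, sealed and upright; 0.15 to 0.34 kg. Origin: centre of its underside, z up its axis. Its foot edge is chamfered 1.5 mm. It looks just like the other canister; one of the two is at least 45 g heavier, and nothing but weighing tells which.
- scale: Fixed grey balance, base 100 x 270 x 20 mm (its x, y, z). Origin: centre of the base's underside; y runs along the beam from the right pan to the left pan. Two white dishes, left at +100 mm y and right at -100 mm y, stay level and move oppositely, 15 mm up or down from level.
- pivot (a point): Pivot of the balance's aluminium beam, 45 mm up, with a thin red needle standing to 110 mm. The beam gives way to a canister's weight until it reaches its stop; there the dish sinks on its rubber mount from about 4 N, 1 N more per mm, and is rigid after 8 mm: more than 20 N is rough.
- pan_left_top (a point): Centre of the inner floor of the left (+y of the balance) white dish, 75 mm above the table when level (60 mm when that side has dropped). Inside radius about 37 mm, rim 5 mm above the floor.
- pan_right_top (a point): The same point of the right (-y of the balance) dish.
- beam (a joint): Tilt of the balance beam, rad, from -0.15 to 0.15, 0 = level (empty). Positive: the left pan is up and the right pan has dropped. Negative: the left has dropped. The heavier side goes to its stop in under 1 s.
- nest: Fixed capping nest: dark steel slab 180 x 100 x 12 mm (its x, y, z) with two rods along its x, over which a blue collar plate 120 x 96 x 12 mm floats. Origin: centre of the slab's underside. More than 20 N between a canister and the nest is rough.
- nest_mid (a point): Point above the nest's origin at the height of the collar's top, 40 mm above the table. The collar's one round through hole, 55 mm diameter, has its centre on the nest's x line through this point, anywhere within 20 mm either way (not measured, differs each time). Collar springs: it sinks from about 2 N, 0.8 N more per mm, rigid after 8 mm; along x friction holds it to about 14 N.
- nest_floor (a point): Point above the nest's origin on top of the black rubber pad that lies under the collar, 18 mm above the table: a canister let down through the hole stands on the pad at this height (22 mm below the collar's top). The pad carries a canister's weight unmoved; pressed with over 5 N it sinks 1 mm per N, rigid after 5 mm.
- cheese: Bystander: yellow cheese block 90 x 60 x 40 mm on the white board. Origin under its centre.
- butter: Bystander: pale butter block 35 x 90 x 30 mm. Origin under its centre.
- pepper_jar: Bystander: jar, 44 mm diameter, 90 mm tall, black cap. Origin under its centre.
- tub: Bystander: open white bowl-shaped tub, 100 mm across, 60 mm tall. Origin under its centre.
- tomato_can: Bystander: food can, 72 mm diameter, 100 mm tall. Origin under its centre.
- oil_bottle: Bystander: green oil bottle, 68 mm diameter, 230 mm tall. Origin under its centre.
- spatula: Bystander: orange spatula 260 mm long, lying flat.

How it is judged:
By the outcome, as a careful person would: the job done as asked, in the order asked, and still so for the second after the job is handed in, with the robot touching nothing.
It also fails if it takes over 72 s, if anything falls off the work surface, if the arm or the gripper's body presses on something with over 40 N, if the wrist force passes 120 N, or if a joint passes its speed limit or range.

## Working session

There is one attempt and no reset: what is moved stays moved. The work goes in short steps, each a Python script; the robot and the scene stay as the last script left them, time stands still between calls to the robot, and variables do not carry over. Pictures are saved under pics/ and viewed, about 8 in all and at most 12, crops included, and the job is handed in when it is done.

```bash
ls; mkdir -p pics; python3 - <<'E'
from station import *
import cv2, numpy as np
np.set_printoptions(precision=3,suppress=True)
s=env.sense(); print(s)
for c in ("side","top"):
    p,d=viewer.read_camera(c); cv2.imwrite(f"pics/{c}0.png",p[:,:,::-1]); i=viewer.camera_info(c); print(c,i)
    for n in ["canister_a","scale","nest"]:
        print(n,[(np.round(r["at"],3),round(r["score"],2)) for r in search_frame(c,n)])
    for n in ["canister_a","scale","pivot","pan_left_top","pan_right_top","nest","nest_mid","nest_floor"]:
        print("tip",n,[(np.round(r["at"],3),round(r["score"],2)) for r in tip_of(c,n)])
E
```

```text
pics
{'t': 0.0, 'joint_positions': array([ 1.202,  0.468, -0.012,  1.604,  0.006,  1.071, -0.056]), 'joint_velocities': array([ 0.002,  0.001, -0.002, -0.   , -0.001, -0.001,  0.001]), 'tau': array([  0.   , -52.057,  -0.013, -24.376,  -0.057,   0.017,   0.   ]), 'ee_pos': array([ 0.208, -0.615,  0.18 ]), 'tcp_rot': array([[-0.947, -0.001,  0.32 ],
       [-0.32 ,  0.002, -0.947],
       [ 0.   , -1.   , -0.002]]), 'wrist_force': array([ 0.739, -0.398,  0.705]), 'moment': array([ 0.021, -0.029, -0.02 ]), 'gripper_width': 0.09187456224398949}
side {'intrinsics': array([[445.271,   0.   , 320.28 ],
       [  0.   , 445.271, 242.696],
       [  0.   ,   0.   ,   1.   ]]), 'eye': array([ 0.219, -0.381,  0.694]), 'rotation': array([[ 0.735,  0.519, -0.436],
       [-0.678,  0.549, -0.489],
       [-0.015,  0.655,  0.755]])}
canister_a [(array([0.47 , 0.203, 0.061]), 0.91)]
scale [(array([ 0.497, -0.024,  0.021]), 0.8)]
nest [(array([ 0.502, -0.298,  0.034]), 0.74)]
tip canister_a [(array([0.554, 0.348, 0.003]), 0.96), (array([ 0.648,  0.074, -0.004]), 0.71), (array([ 0.476,  0.217, -0.   
[... 1077 characters left out ...]
array([0.552, 0.344, 0.001]), 0.63)]
tip scale [(array([ 0.511, -0.012, -0.001]), 0.91), (array([0.772, 0.046, 0.011]), 0.72)]
tip pivot [(array([ 0.512, -0.007,  0.046]), 0.81), (array([ 0.517, -0.292,  0.038]), 0.67), (array([ 0.507, -0.012,  0.   ]), 0.47)]
tip pan_left_top [(array([0.499, 0.086, 0.077]), 0.73), (array([0.554, 0.346, 0.002]), 0.45)]
tip pan_right_top [(array([ 0.524, -0.107,  0.076]), 0.66), (array([ 0.51 , -0.008,  0.043]), 0.42)]
tip nest [(array([ 0.552,  0.344, -0.001]), 0.66), (array([ 0.516, -0.293,  0.003]), 0.59), (array([ 0.346, -0.13 , -0.001]), 0.17)]
tip nest_mid [(array([ 0.516, -0.295,  0.037]), 0.56)]
tip nest_floor [(array([ 0.519, -0.293,  0.019]), 0.92)]
```

View pics/top0.png

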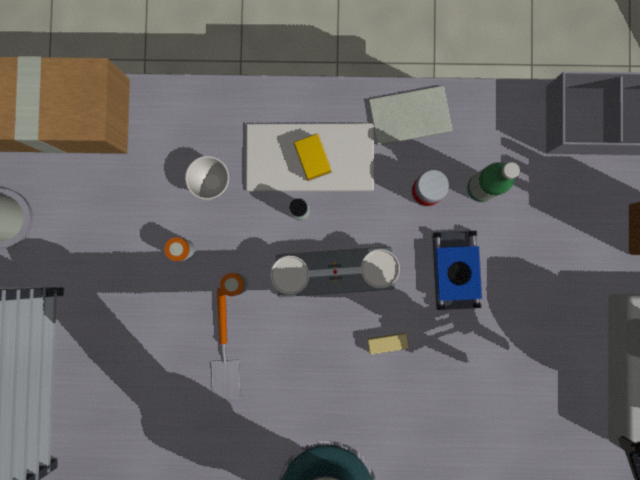

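View pics/side0.png

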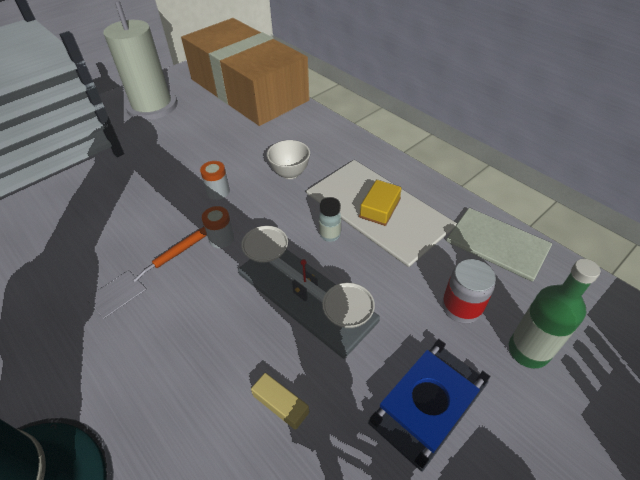

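The top view shows canisters at (177,249) and (232,284), pans at (290,275) and (380,269), and the blue collar with its hole at (459,273). The spatula handle ends right beside the second canister. The side view agrees. Next I'll warp the key areas onto their height planes to measure them.

```bash
cat > h.py <<'E'
from station import *
import cv2, numpy as np
np.set_printoptions(precision=4,suppress=True)
def H(cam,z,x0,y0,s):   # homography: patch px (u right = -y, v down = -x), s m/px, top-left at world (x0,y0)
    i=viewer.camera_info(cam); R=i["rotation"]; e=i["eye"]; K=i["intrinsics"]
    P=K@np.diag([1,-1,-1])@R.T
    A=np.array([[0,-s,x0-e[0]],[-s,0,y0-e[1]],[0,0,z-e[2]]])
    return P@A
def patch(cam,img,c,z,half=0.08,s=0.0005):
    n=int(2*half/s); M=H(cam,z,c[0]+half,c[1]+half,s)
    return cv2.warpPerspective(img,M,(n,n),flags=cv2.INTER_LINEAR|cv2.WARP_INVERSE_MAP)
def p2w(u,v,c,half=0.08,s=0.0005): return np.array([c[0]+half-v*s,c[1]+half-u*s])
def circ(mask,c,**k):
    cs,_=cv2.findContours(mask.astype(np.uint8),cv2.RETR_EXTERNAL,cv2.CHAIN_APPROX_NONE)
    q=max(cs,key=cv2.contourArea); (u,v),(a,b),_=cv2.fitEllipse(q)
    return p2w(u,v,c,**k),a*.5,b*.5   # centre, diameters mm (s=0.5mm)
def orange(p):
    r,g,b=[p[:,:,i].astype(float) for i in range(3)]
    return (r>1.6*g)&(r>2.2*b)&(r>60)
def rot(a):   # tool down, jaw axis at world yaw a
    c,s=np.cos(a),np.sin(a); return np.array([[s,0,c],[-c,0,s],[0,-1,0.]])
E
cat > m.py <<'E'
from h import *
tiles=[]
for cam in ("top","side"):
    p,d=viewer.read_camera(cam)
    c=(0.518,-0.293); q=patch(cam,p,c,0.04)
    r,g,b=[q[:,:,i].astype(float) for i in range(3)]
    blue=(b>1.8*r)&(b>50)
    cs,_=cv2.findContours(blue.astype(np.uint8),cv2.RETR_EXTERNAL,cv2.CHAIN_APPROX_NONE)
    k=max(cs,key=cv2.contourArea); (u,v),(w,h),a=cv2.minAreaRect(k); print(cam,"collar",p2w(u,v,c),w*.5,h*.5,a)
    m=np.zeros(blue.shape,np.uint8); cv2.drawContours(m,[k],-1,1,-1); hole=(m>0)&~blue
    print(cam,"hole",circ(hole,c))
    tiles.append(q.copy())
    for c in [(0.475,0.219),(0.552,0.343)]:
        q2=patch(cam,p,c,0.07,half=.05); 
        o=orange(q2); o[:, :]=o
        # drop spatula: opening keeps ring? fit on hull of blob near centre
        yy,xx=np.mgrid[:200,:200]; o&=((xx-100)**2+(yy-100)**2<70**2)
        try: print(cam,"can",circ(o,c,half=.05))
        except Exception as e: print(e)
        tiles.append(cv2.resize(q2,(320,320)))
    for n,c in (("L",(0.50,0.09)),("R",(0.523,-0.109))):
        q3=patch(cam,p,c,0.08,half=.05); wh=(q3.min(2)>130); print(cam,"pan",n,circ(wh,c,half=.05))
im=np.vstack([np.hstack(tiles[:3]),np.hstack(tiles[3:])])
cv2.imwrite("pics/patch.png",cv2.resize(im,(780,520))[:,:,::-1])
E
python3 m.py
```

```text
top collar [ 0.512 -0.291] 124.82316589355469 98.772705078125 86.16468048095703
top hole (array([ 0.512 , -0.2927]), 50.773773193359375, 51.2303352355957)
top can (array([0.4751, 0.2207]), 48.749290466308594, 62.866336822509766)
top can (array([0.5541, 0.3443]), 52.415283203125, 54.44744110107422)
top pan L (array([0.5282, 0.0938]), 26.259443283081055, 70.17643737792969)
top pan R (array([ 0.5301, -0.1188]), 53.57328796386719, 84.87433624267578)
side collar [ 0.5083 -0.2931] 126.00856018066406 97.48564147949219 86.31938171386719
side hole (array([ 0.5075, -0.2944]), 47.742862701416016, 52.8820686340332)
side can (array([0.4736, 0.2138]), 51.33284378051758, 61.36245346069336)
side can (array([0.5503, 0.3388]), 52.619258880615234, 63.945762634277344)
side pan L (array([0.5264, 0.0908]), 29.4397029876709, 74.86798095703125)
side pan R (array([ 0.5278, -0.1189]), 53.53585433959961, 85.7508773803711)
```

View pics/patch.png

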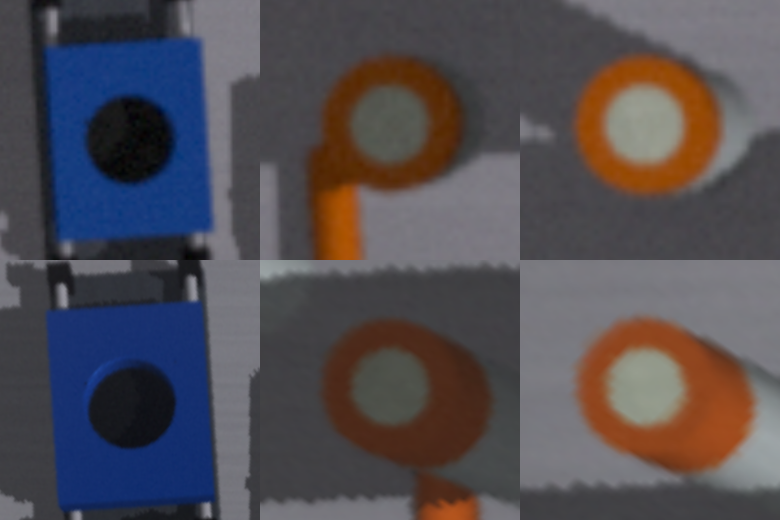

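The side and top views agree:
- **Hole:** about (0.511, -0.293).
- **Canister spots:** (0.477, 0.219) and (0.554, 0.345).
- **Nest yaw:** about 3.7°.

The spatula handle lies to the -x/+y side of the near canister, so I'll grip that one with the jaw at 60° yaw. It goes on the right pan first.

```bash
cat >> h.py <<'E'
def st(tag=""):
    s=env.sense(); print(tag,"t%.1f"%s["t"],s["ee_pos"],"F",s["wrist_force"].round(2),"w%.4f"%s["gripper_width"],"q7 %.2f"%s["joint_positions"][6]); return s
def best(xy,z,yaw):  # jaw half-turn choice by smallest wrist travel
    o=[(np.abs(q-env.sense()["joint_positions"]).max(),i) for i in (0,1) if (q:=solver.inverse_kinematics([*xy,z],rot(yaw+i*np.pi))) is not None]
    print("ik",o); return rot(yaw+min(o)[1]*np.pi)
E
cat > pick1.py <<'E'
from h import *
near=(0.477,0.2193); a=np.radians(60)
R=best(near,0.16,a)
env.reach([*near,0.16],R); st("above")
env.movel([*near,0.031],rate=0.15); st("down")
effector.grasp(25); st("grip")
env.movel([*near,0.18],rate=0.2); st("lift")
E
python3 pick1.py
```

```text
ik [(np.float64(1.0491393985918813), 0), (np.float64(2.29945023180769), 1)]
above t4.4 [0.4775 0.2184 0.1599] F [ 0.41 -0.38  0.44] w0.0921 q7 0.10
down t5.4 [0.4775 0.2198 0.0317] F [-0.51 -0.83 -0.06] w0.0919 q7 -0.05
grip t6.1 [0.4772 0.2194 0.0311] F [ 0.52 -0.08  0.87] w0.0504 q7 -0.05
lift t7.0 [0.4762 0.2184 0.1788] F [ 0.2  -0.75 -3.87] w0.0509 q7 0.12
```

```bash
cat > place1.py <<'E'
from h import *
pr=(0.523,-0.109)
env.movel([*pr,0.18],rate=0.25); st("over")
fs=[env.sense()["wrist_force"][2] for _ in range(10)]; print(np.mean(fs))
env.movel([*pr,0.115],rate=0.12); st()
env.movel([*pr,0.093],rate=0.05); st("down")
effector.release(); st("rel")
env.movel([*pr,0.19],rate=0.2); st("up")
far=(0.5537,0.345)
R=best(far,0.16,np.radians(-30))
env.reach([*far,0.19],R); st("above2")
viewer.read_camera("top")
p,d=viewer.read_camera("side"); cv2.imwrite("pics/s1.png",p[:,:,::-1])
E
python3 place1.py
```

```text
over t8.4 [ 0.5228 -0.1072  0.1801] F [-0.1   0.29 -3.01] w0.0508 q7 0.75
-3.011975792511735
 t9.1 [ 0.5235 -0.1086  0.1154] F [ 0.18  0.05 -2.91] w0.0505 q7 0.68
down t9.7 [ 0.5229 -0.1089  0.0929] F [ 0.66  0.4  -2.88] w0.0509 q7 0.66
rel t10.5 [ 0.523 -0.109  0.093] F [-0.84 -0.44 -0.43] w0.0917 q7 0.66
up t11.1 [ 0.5223 -0.1094  0.1892] F [-0.87  0.49 -0.94] w0.0917 q7 0.76
ik [(np.float64(2.1993779872071673), 0), (np.float64(0.8675367086655885), 1)]
above2 t12.8 [0.5547 0.3434 0.1898] F [-0.36 -0.02  0.33] w0.0922 q7 1.46
```

View pics/s1.png

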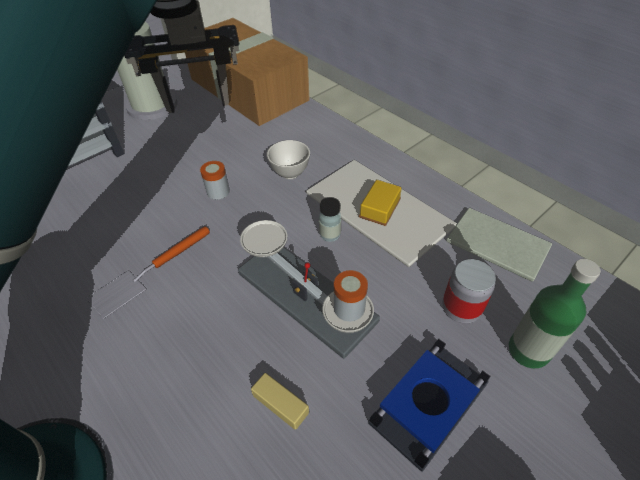

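The near canister now stands in the dropped right dish at (349,297), the left dish is up, and the spatula hasn't moved. Now the second canister.

```bash
cat > p2.py <<'E'
from h import *
far=(0.5537,0.345); pl=(0.5,0.09)
env.movel([*far,0.031],rate=0.18); st("down")
effector.grasp(25); st("grip")
env.movel([*far,0.20],rate=0.2); st("lift")
env.movel([*pl,0.20],rate=0.25); st("over")
fs=[env.sense()["wrist_force"][2] for _ in range(10)]; print(np.mean(fs))
env.movel([*pl,0.135],rate=0.12); st()
for z in (.125,.121,.1185): env.movel([*pl,z],rate=0.04); st("down")
E
python3 p2.py
```

```text
down t13.9 [0.5543 0.3457 0.0323] F [0.46 0.1  0.65] w0.0921 q7 1.36
grip t14.6 [0.5535 0.3453 0.0312] F [-1.67  0.34  1.68] w0.0503 q7 1.36
lift t15.6 [0.5533 0.3442 0.1985] F [ 0.28 -0.92 -1.69] w0.0505 q7 1.47
over t16.8 [0.4999 0.091  0.2   ] F [ 0.17  0.92 -2.03] w0.0506 q7 1.77
-2.029165440206598
 t17.5 [0.5003 0.0907 0.1354] F [-0.78  1.38 -1.04] w0.0504 q7 1.71
down t17.9 [0.5    0.0899 0.1249] F [-0.68  0.27 -1.79] w0.0504 q7 1.70
down t18.1 [0.5003 0.0901 0.1211] F [-0.48  0.68 -0.96] w0.0508 q7 1.70
down t18.4 [0.5003 0.0901 0.1186] F [0.78 1.1  1.64] w0.0504 q7 1.70
```

```bash
cat > w.py <<'E'
from h import *
effector.release(); st("rel")
env.movel([0.5,0.09,0.235],rate=0.25)
env.movel([0.36,0.0,0.235],rate=0.3); st("away")
for c in ("side","top"):
    p,d=viewer.read_camera(c); cv2.imwrite(f"pics/w_{c}.png",p[:,:,::-1]); np.savez(f"w_{c}.npz",p=p,d=d)
    for n in ("canister_a","pan_left_top","pan_right_top"):
        print(c,n,[(np.round(r["at"],3),round(r["score"],2)) for r in (search_frame if n[0]=="c" else tip_of)(c,n)])
a=cv2.imread("pics/w_side.png")[180:360,200:420]; b=cv2.imread("pics/w_top.png")[200:340,240:500]
cv2.imwrite("pics/w.png",np.hstack([cv2.resize(a,(440,360)),cv2.resize(b,(360,360))])); st()
E
python3 w.py
```

```text
rel t19.1 [0.5    0.09   0.1185] F [-0.05  0.09  0.03] w0.0920 q7 1.70
away t23.5 [0.36   0.0001 0.235 ] F [-0.75 -0.44 -0.35] w0.0920 q7 2.78
side canister_a [(array([0.495, 0.073, 0.149]), 0.92), (array([ 0.51 , -0.12 ,  0.126]), 0.63), (array([0.271, 0.243, 0.002]), 0.6)]
side pan_left_top [(array([0.502, 0.095, 0.091]), 0.97)]
side pan_right_top [(array([ 0.52 , -0.11 ,  0.061]), 0.57)]
top canister_a [(array([ 0.521, -0.106,  0.132]), 0.92)]
top pan_left_top [(array([0.5  , 0.086, 0.089]), 0.87)]
top pan_right_top [(array([ 0.523, -0.11 ,  0.059]), 0.85), (array([0.499, 0.09 , 0.092]), 0.36)]
 t23.9 [0.36  0.    0.235] F [ 0.33 -0.4  -0.46] w0.0918 q7 2.78
```

View pics/w.png

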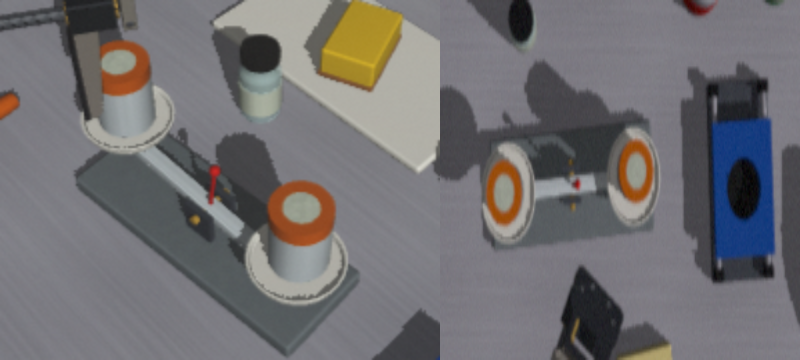

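The right dish is down, at about 60 mm in both views, and the left is up at about 90 mm. So the near canister is the heavier one, and the wrist forces agree (about 3.0 N against 2.0 N). Next I'll measure its spot and the hole in the same pictures.

```bash
cat > n.py <<'E'
from h import *
for cam in ("top","side"):
    p=np.load(f"w_{cam}.npz")["p"]
    for n,c,z in (("R",(0.523,-0.109),.130),("L",(.5,.09),.160)):
        q=patch(cam,p,c,z,half=.05).astype(float); r,g,b=q[:,:,0],q[:,:,1],q[:,:,2]
        yy,xx=np.mgrid[:200,:200]; m=(g>.85*r)&((xx-100)**2+(yy-100)**2<21**2)
        print(cam,n,circ(m,c,half=.05))
    c=(0.511,-0.293); q=patch(cam,p,c,.04).astype(float); r,b=q[:,:,0],q[:,:,2]
    yy,xx=np.mgrid[:320,:320]; dark=~((b>1.8*r)&(b>50))&((xx-160)**2+(yy-160)**2<64**2)
    print(cam,"hole",circ(dark,c))
print(best((0.523,-.109),.2,np.radians(93.7)))
E
python3 n.py
```

```text
top R (array([ 0.523, -0.109]), 20.423446655273438, 20.423446655273438)
top L (array([0.5 , 0.09]), 20.423446655273438, 20.423446655273438)
top hole (array([ 0.512 , -0.2926]), 50.7939453125, 51.2354850769043)
side R (array([ 0.523, -0.109]), 20.423446655273438, 20.423446655273438)
side L (array([0.5 , 0.09]), 20.423446655273438, 20.423446655273438)
side hole (array([ 0.5074, -0.2944]), 47.62051010131836, 52.52920913696289)
ik [(np.float64(1.3369911286477487), 0), (np.float64(3.5428984734066065), 1)]
[[ 0.9979  0.     -0.0645]
 [ 0.0645  0.      0.9979]
 [ 0.     -1.      0.    ]]
```

```bash
sed -i 's/<21\*\*2)/<34**2)/; s/(g>.85\*r)/(g>.75*r)/' n.py; python3 n.py | grep -E "[RL] "
```

```text
top R (array([ 0.5232, -0.1092]), 29.69643783569336, 29.801239013671875)
top L (array([0.5014, 0.0902]), 29.902374267578125, 29.937576293945312)
side R (array([ 0.5215, -0.1091]), 29.569347381591797, 29.862117767333984)
side L (array([0.4996, 0.0903]), 29.263046264648438, 31.732057571411133)
```

The bias from comparing the cameras with the arm's own position makes both views agree: hole (0.511, -0.2932), right canister (0.5223, -0.1086).

```bash
cat > g.py <<'E'
from h import *
c=(0.5223,-0.1088); h=(0.511,-0.2932)
R=best(c,.2,np.radians(93.7))
env.reach([*c,.2],R); st("over")
env.movel([*c,.091],frame=R,rate=.15); st("down")
effector.grasp(25); st("grip")
env.movel([*c,.13],rate=.08); env.movel([*c,.2],rate=.2); st("lift")
env.movel([*h,.13],rate=.2); env.pause(.2); st("nest")
f=[]
for _ in range(5): env.pause(.03); f.append(env.sense()["wrist_force"])
print(np.mean(f,0))
p,d=viewer.read_camera("side"); cv2.imwrite("pics/g.png",p[180:480,200:600,::-1])
E
python3 g.py
```

```text
ik [(np.float64(1.3359069508886026), 0), (np.float64(3.5441467421072463), 1)]
over t25.1 [ 0.5221 -0.1084  0.2002] F [ 0.52 -0.52  0.37] w0.0918 q7 1.45
down t26.0 [ 0.523  -0.1087  0.0919] F [ 0.6  -0.38  0.06] w0.0920 q7 1.33
grip t26.7 [ 0.5224 -0.1084  0.0911] F [-0.93  1.81  1.73] w0.0506 q7 1.33
lift t27.8 [ 0.5216 -0.1091  0.1991] F [-0.23 -0.1  -4.05] w0.0506 q7 1.44
nest t29.2 [ 0.5115 -0.2922  0.1306] F [ 0.42 -1.59 -2.22] w0.0504 q7 1.69
[-0.0392 -0.1591 -2.8975]
```

View pics/g.png

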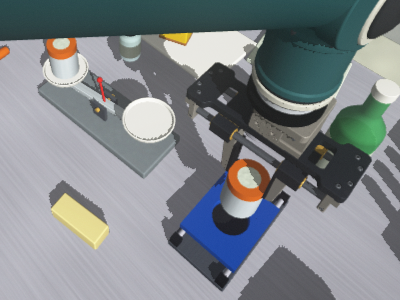

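The canister hangs above the hole, and the lighter one is still standing on the left dish. Now the guarded lowering.

```bash
cat > low.py <<'E'
from h import *
h=np.array((0.511,-0.2932)); base=np.array([-.04,-.16,-2.9])
def F():
    f=[]
    for _ in range(4): env.pause(.02); f.append(env.sense()["wrist_force"])
    return np.mean(f,0)-base
env.movel([*h,.074],rate=.12)
ok=False
for z in np.append(np.arange(.070,.0505,-.002),[.0505,.0495]):
    env.movel([*h,z],rate=.03); f=F(); e=env.sense()["ee_pos"]
    print("%.4f"%z,e,f.round(2))
    if f[2]>4 or np.hypot(*f[:2])>6: print("contact"); break
st()
E
python3 low.py
```

```text
0.0700 [ 0.5112 -0.2933  0.0704] [ 0.66  0.06 -0.3 ]
0.0680 [ 0.511  -0.2931  0.068 ] [0.49 0.7  0.22]
0.0660 [ 0.5109 -0.2932  0.0659] [ 0.31  1.4  -0.19]
0.0640 [ 0.5109 -0.2931  0.0639] [-0.04  0.25  0.05]
0.0620 [ 0.5109 -0.2932  0.0619] [ 0.33  0.52 -0.12]
0.0600 [ 0.5109 -0.2931  0.0599] [ 0.45  0.62 -0.21]
0.0580 [ 0.5109 -0.2931  0.0579] [ 0.25  1.26 -1.12]
0.0560 [ 0.5109 -0.2931  0.0559] [ 0.47  0.72 -0.49]
0.0540 [ 0.5109 -0.2932  0.0539] [-0.06  1.23 -0.53]
0.0520 [ 0.5109 -0.2931  0.0519] [ 0.27  1.4  -0.32]
0.0505 [ 0.511  -0.2931  0.0504] [0.46 1.38 0.  ]
0.0495 [ 0.5111 -0.2931  0.0495] [0.04 2.18 1.33]
 t33.8 [ 0.5111 -0.2931  0.0495] F [ 0.23  2.11 -1.56] w0.0503 q7 1.62
```

It went straight in. I'll take the last half millimetre, then release, retreat and check.

```bash
cat > fin.py <<'E'
from h import *
env.movel([.511,-.2931,.0489],rate=.02); env.pause(.1); st("seat")
effector.release(); st("rel")
env.movel([.511,-.2931,.20],rate=.15); 
env.movel([.40,-.42,.25],rate=.25); st("away")
T=[]
for c in ("side","top"):
    p,d=viewer.read_camera(c); T.append(p)
    i=viewer.camera_info(c); k=i["intrinsics"]
    for n,cc,z in (("nest",(.511,-.2932),.088),("L",(.5,.09),.130)):
        q=patch(c,p,cc,z,half=.05).astype(float); yy,xx=np.mgrid[:200,:200]
        m=(q[:,:,1]>.75*q[:,:,0])&((xx-100)**2+(yy-100)**2<36**2)
        try: print(c,n,circ(m,cc,half=.05))
        except Exception as e: print(c,n,e)
        w=np.array([*cc,z])-i["eye"]; l=i["rotation"].T@w; u=k@(l*[1,-1,-1]); u=(u/u[2]).astype(int)
        dd=d[u[1]-2:u[1]+3,u[0]-2:u[0]+3]; dm=np.median(dd); print(" spot height", i["eye"][2]+(w*dm/-l[2])[2])
cv2.imwrite("pics/fin.png",np.hstack([cv2.resize(T[0][:,100:],(450,400)),cv2.resize(T[1][80:400,200:540],(350,400))])[:,:,::-1])
E
python3 fin.py
```

```text
seat t34.2 [ 0.5114 -0.293   0.0493] F [0.17 1.9  3.35] w0.0502 q7 1.62
rel t34.9 [ 0.511  -0.2931  0.0489] F [ 0.04 -0.15  0.02] w0.0917 q7 1.62
away t36.9 [ 0.4008 -0.4184  0.2495] F [-0.54  0.36  0.39] w0.0920 q7 2.08
side nest (array([ 0.512 , -0.2942]), 32.04525375366211, 35.68195343017578)
 spot height 0.39139610357108295
side L (array([0.5001, 0.0899]), 29.475746154785156, 29.8038330078125)
 spot height 0.12925457015385766
top nest (array([ 0.5121, -0.2943]), 29.750652313232422, 30.06104278564453)
 spot height 0.09100665790312812
top L (array([0.5013, 0.0902]), 29.652252197265625, 30.14668846130371)
 spot height 0.13166617280968262
```

View pics/fin.png

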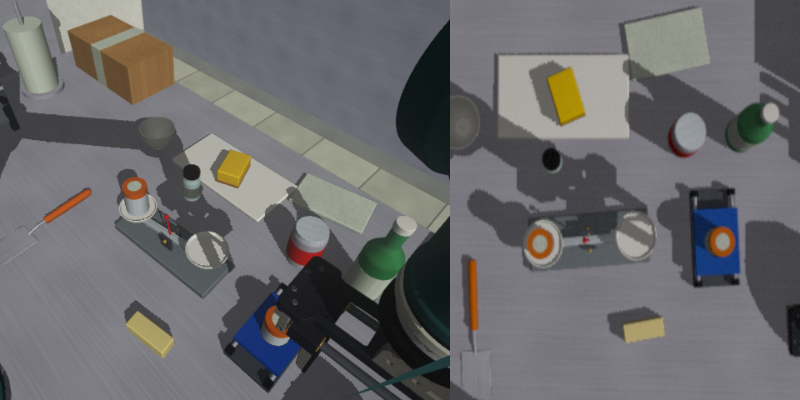

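The canister stands in the hole at (721,241), with its top at about 89 mm (88 mm expected). The lighter one stands on the left dish at (540,243). The other objects look unmoved.

```bash
python3 -c "
from h import *
st(); workorder.finish_job()"
```

```text
t37.0 [ 0.4013 -0.418   0.2496] F [-0.06  0.12  0.77] w0.0917 q7 2.08
the job is handed in; nothing more can be done
```

The heavier canister is standing in the capping nest and the lighter one is still on the left pan. I handed the job in at 37 s.

- **Weighing:** I set the canister by the spatula on the right pan and the farther one on the left. The right pan dropped to about 60 mm, and the left rose to about 90 mm. The wrist force agreed, at about 3.0 N for the right canister against 2.0 N for the left.
- **Capping nest:** the right canister went through the collar hole on the first try. No significant vertical force showed until it reached the pad. Side force stayed around 2 N, and at seating the push above the canister's own weight was about 6 N.
- **Last checks:** the top camera put its lid at 91 mm. The same camera reads about 1.7 mm high on the other canister, so that is about 89 mm, against 88 mm when fully home. The arm's own position at release also put the foot at 18 mm, the pad height. The lighter canister is upright on the left pan with its lid at 130 mm. The bystanders look unmoved.
- **Check that failed:** the side camera's lid height for the canister in the nest was useless (0.39 m), because the gripper blocked the view. I relied on the top camera and the arm's position instead.

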